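Set a stop post with an open C-spacer

TASK

Set the height of the stop post: push the red open spacer flat along the metal plate, without lifting it, until the post is fully home in its gap, then press the post's black sliding cap down until it sits firmly on the spacer, and leave it so. Do not knock over or shift the yellow jar, the blue spacer, the tape roll or the block plane.

Things in the scene. Friction and masses are not known exactly. Their poses are not given: they have to be found in the camera images.
- red_spacer: Red painted aluminium horseshoe spacer, 16 mm thick, about 0.18 kg, loose, lying flat on the plate. Origin: underside, where the post's axis sits when home. x = -60 (flat tail edge, 60 wide) to +26 (prong ends), y -30 to 30 mm; the gap opens to +x, 18 wide from x = -7 to 14, flaring to 36 wide at x = 23; z up.
- post: Fixed upright steel post, 14 mm in diameter, 62 mm tall. Origin on its axis at the plate's top surface. z up. The plate is a fixed aluminium sheet, its top at z = 0.010 in the world, spanning x 0.40 to 0.76 and y -0.35 to 0.35.
- cap: Black mushroom cap with an orange top and a brass band, 34 mm in diameter, 60 mm tall over all, sleeved over the post's top, sliding up and down on it. Origin: centre of its flat underside (33 mm wide). It begins raised, 34 to 52 mm clear above the plate, stays where left (friction 3.5 N: a push of a few newtons moves it), and can go down to 8 mm above the plate.
- cap_top (a point): Centre of the cap's flat top, 60 mm above the cap's origin: press here, downwards.
- blue_spacer: Bystander: blue spacer of the same outline, 24 mm thick, loose on the plate; the wrong one. Origin: underside, where the post's axis sits when home. x = -60 (flat tail edge, 60 wide) to +26 (prong ends), y -30 to 30 mm; the gap opens to +x, 18 wide from x = -7 to 14, flaring to 36 wide at x = 23; z up.
- jar: Bystander: small yellow jar with a yellow lid, 40 mm in diameter, 45 mm tall, standing loose on the plate 85 to 115 mm from the post on the robot's side. Origin: centre of its underside.
- tape: Bystander: roll of paper tape lying flat, 64 mm in outer diameter, 25 mm tall, loose. Origin: centre of its underside.
- block_plane: Bystander: small block plane, 140 mm long along its x, 44 mm wide along y, 50 mm tall, 0.7 kg, loose. Origin: centre of its underside.

How it is judged:
By the outcome, as a careful person would: the job done as asked, in the order asked, and still so for the second after the job is handed in, with the robot touching nothing.
It also fails if it takes over 58 s, if anything falls off the work surface, if the arm or the gripper's body presses on something with over 40 N, if the wrist force passes 120 N, or if a joint passes its speed limit or range.

ROBOT

A 7-joint arm with a two-finger parallel gripper is mounted at the origin on the work surface. World frame = base frame: x ahead of the robot, y to its left, z up, the work surface at z = 0. Lengths are in m, angles in rad, forces in N, time in s.
With the tool pointing down it reaches from about 0.4 to 0.85 m from the base axis. Payload 4.5 kg.
Tool frame: the origin (TCP) lies at the very end of the fingers, on their centre line; the grasp point (between the pads) lies 19 mm behind it; z points along the fingers, y is the line along which they close (so a half turn about z gives the same grasp; the last joint's range is limited). The gripper opens to 88 mm and grips with 3 to 60 N. Pads are 18 mm wide; open, the fingers measure 123 mm over their backs; the gripper's body (75 mm by 187 mm) begins 45 mm behind the grasp point.
Start: joints at [-1.31, 0.689, -0.195, 1.565, 0.157, 0.902, -0.215], TCP at [0.141, 0.609, 0.239] pointing down, gripper open.
Joint ranges: [-3.01, 3.01], [-0.46, 2.08], [-1.47, 1.51], [0.13, 2.56], [-1, 4.14], [0.04, 2.09], [-2.66, 2.66]. Speed limits (rad/s): [2.57, 2.57, 3.14, 3.14, 3.14, 3.14, 3.14].

INTERFACE

Orientations are given as a unit quaternion [w, x, y, z].
In Python, from station import observe, vision, job gives the robot as it stands.
- The arm moves only by the tool arm_command, never from a script. Its argument "deltas" is a list of rows, each an object with "grip": the closure, from 0 (fully open) to 1 (shut); "translation": the shift along the world's x, y, z in m, a list of three; "rot": the turn, a rotation vector about the world's x, y, z in degrees, a list of three. In form: [{"grip": grip, "translation": [dx, dy, dz], "rot": [ax, ay, az]}, ...]. A call has 1 to 20 rows; each row shifts and turns the commanded pose from where the row before left it; what a row does not reach is not made up. A row lasts 1/12 s, in which the tool goes at most 41.7 mm and 7.16 degrees, less where a joint would pass 70% of its speed; a pose out of reach is approached as far as the arm can. A call with a gripper value outside its range is refused whole. The fingers move at their own pace and stop on an object; the grip force is fixed at half the most. Time passes only in rows, so rows that do not move let the fingers close. It gives the time, the measured TCP pose, the force, the opening and the grip force at its end, in the units of the state.
- observe(): the state, without advancing time (a new reading comes with each control period).
- vision.snapshot(name): name is "scene" or "top" or "wrist"; returns (picture, depth): 400x640x3 uint8, blue, green, red; 400x640 float32, m along the optical axis (not along the pixel's ray), 0 where there is no reading.
- vision.camera_params(name): a dict with "fx", "fy", "cx", "cy" (pixels), "world_to_cam" (4x4, takes a point from world to camera coordinates); the wrist camera has in their place "hand_eye" (4x4, takes a point from camera to tool coordinates, whose origin is the TCP and whose axes are the flange's). Camera axes: x right, y down, z forward; pixel columns grow to the right and rows downward; lengths in m; the calibration is good to about 2 mm. A picture is of the moment at which its call begins: read the wrist's pose just before it. camera_params takes no time and is no camera call.
- job.sign_off(): hands the job in; it is judged then, once.
The state is a dict: "time_s": time; "qpos": joint angles; "joint_vel": joint speeds; "tau": joint torques, N m; "ee_pos": TCP position; "ee_rot": TCP orientation; "wrist_force": force on the tool from outside, world axes, zero at the start; "wrist_torque": the same for the moment, N m; "width": finger opening in m; "finger_force": force on a finger pad.
Only numpy, scipy, OpenCV 4.12 (cv2) and the standard library are available. Lean on these libraries where they do the work, as an engineer would, in place of code of your own. Each camera call takes 0.05 s, during which the arm holds its last target. There are 200 camera calls.

## Working session

There is one attempt and no reset: what is moved stays moved. The work goes in short steps, Python scripts to look and compute and a tool call to move; the robot and the scene stay as the last step left them, time stands still between calls to the robot, and variables do not carry over. Pictures are saved under pics/ and viewed, at most 13 in all, crops included, and the job is handed in when it is done.

Besides the shell and the picture viewer there is one more tool, called after "Request:" by a JSON object that holds its "api" and its "payload". arm_command: Moves the arm, as the interface text tells. Its arguments: {"type":"object","properties":{"deltas":{"type":"array"}},"required":["deltas"]}

```bash
mkdir -p pics; cat > h.py <<'E'
import numpy as np, cv2
from station import observe, vision, job
def snap(n,f):
    p,d=vision.snapshot(n); cv2.imwrite('pics/'+f+'.png',p); np.save('pics/'+f+'.npy',d); return p,d
def world(n,u,v,d):
    c=vision.camera_params(n); P=np.array([(u-c['cx'])/c['fx']*d,(v-c['cy'])/c['fy']*d,d,1])
    return (np.linalg.inv(c['world_to_cam'])@P)[:3]
def atz(n,u,v,z):
    a=world(n,u,v,0.);b=world(n,u,v,1.); return a+(b-a)*(z-a[2])/(b[2]-a[2])
E
python3 - <<'E'
from h import *
snap('top','top0'); snap('scene','sc0')
c=vision.camera_params('top'); print(c); print(observe())
E
```

```text
{'fx': 501.49329291799904, 'fy': 501.49329291799904, 'cx': 323.97244579574004, 'cy': 192.0767004503895, 'world_to_cam': array([[ 0.01726033, -0.99984262, -0.00410001,  0.00253876],
       [-0.9988685 , -0.01706148, -0.04439171,  0.61052964],
       [ 0.04431477,  0.00486158, -0.99900579,  0.99270798],
       [ 0.        ,  0.        ,  0.        ,  1.        ]])}
{'time_s': 0.1, 'qpos': array([-1.31021357,  0.68987685, -0.19452067,  1.56620345,  0.15731075,
        0.90250056, -0.2150973 ]), 'joint_vel': array([-0.00049788, -0.00122236,  0.0015659 , -0.00303409, -0.00018278,
        0.00234178,  0.00200072]), 'tau': array([-3.35508441e-03, -5.28506541e+01, -1.27197314e+00, -1.53839618e+01,
       -5.26564464e-02,  1.99290858e-03,  7.38967833e-05]), 'ee_pos': array([0.14044849, 0.60845335, 0.23801452]), 'ee_rot': array([-2.76229795e-05,  1.13107956e-01,  9.93582384e-01, -7.97830839e-04]), 'wrist_force': array([-0.91469687, -0.2076334 ,  0.24877795]), 'wrist_torque': array([ 0.02667506, -0.01625172,  0.05933908]), 'finger_force': 0.0, 'width': 0.08828203160445192}
```

View pics/top0.png

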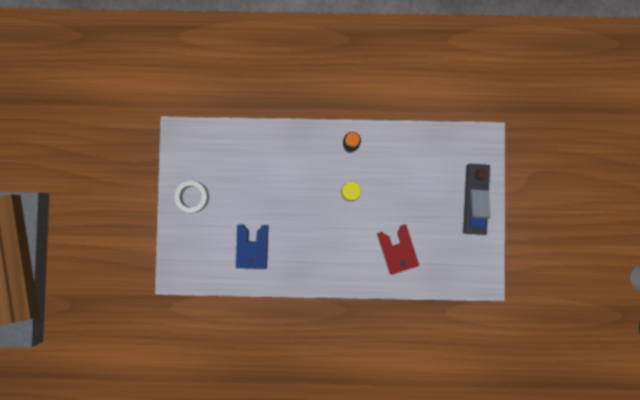

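View pics/sc0.png

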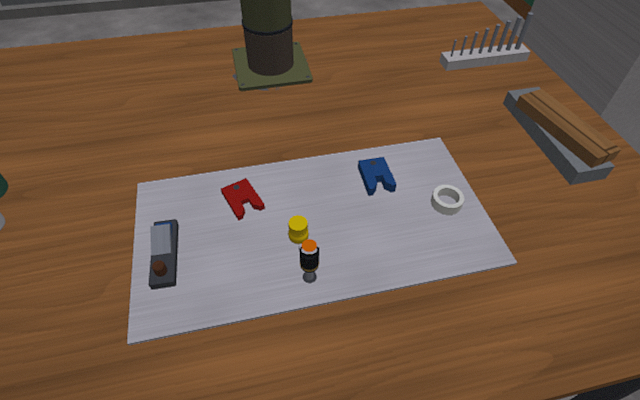

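The top view shows the red spacer near (398,250) with its gap facing up and slightly left, the jar at (351,191) and the post/cap at (352,140). The blue spacer is at (252,247), the tape at (191,196) and the plane at (478,198). The scene view shows the post foot at about (309,277), with the jar between the post and the robot.

```bash
cat >> h.py <<'E'
from scipy.optimize import minimize
OUT=np.array([[-60,-30],[26,-30],[26,-18.5],[23,-18],[14,-9],[-7,-9],[-7,9],[14,9],[23,18],[26,18.5],[26,30],[-60,30]])/1000
def proj(n,P):
    c=vision.camera_params(n); q=(c['world_to_cam']@np.c_[P,np.ones(len(P))].T)[:3]
    return np.c_[c['fx']*q[0]/q[2]+c['cx'],c['fy']*q[1]/q[2]+c['cy']]
def redpose(p,guess,n='top'):
    h=cv2.cvtColor(p,cv2.COLOR_BGR2HSV)
    m=(((h[...,0]<6)|(h[...,0]>172))&(h[...,1]>170)&(h[...,2]>60)).astype(np.uint8)
    k,l,st,ce=cv2.connectedComponentsWithStats(m); i=1+np.argmax(st[1:,4])
    m=cv2.morphologyEx((l==i).astype(np.uint8),cv2.MORPH_CLOSE,np.ones((5,5)))
    big=cv2.resize(m*255,None,fx=4,fy=4,interpolation=cv2.INTER_LINEAR).astype(float)/255
    def cost(s):
        R=np.array([[np.cos(s[2]),-np.sin(s[2])],[np.sin(s[2]),np.cos(s[2])]])
        im=np.zeros(big.shape,np.uint8)
        for z in (.010,.026):
            q=proj(n,np.c_[OUT@R.T+s[:2],np.full(12,z)])
            cv2.fillPoly(im,[np.round((q*4+1.5)*16).astype(np.int32)],1,shift=4)
        return np.abs(im-big).sum()
    r=minimize(cost,guess,method='Nelder-Mead',options=dict(initial_simplex=[guess]+[np.array(guess)+d for d in ([.01,0,0],[0,.01,0],[0,0,.15])]))
    return r.x,r.fun/big.sum(),ce[i]
E
python3 - <<'E'
from h import *
p=cv2.imread('pics/top0.png');d=np.load('pics/top0.npy')
g=atz('top',398,248,.026); print(g)
print(redpose(p,[g[0]+.015,g[1],.3]))
h=cv2.cvtColor(p,cv2.COLOR_BGR2HSV)
def cen(m,box):
    a=np.zeros(m.shape,bool);a[box[1]:box[3],box[0]:box[2]]=1
    v,u=np.nonzero(m&a);return u.mean(),v.mean(),len(u)
o=(h[...,1]>150)&(h[...,2]>120)
u,v,k=cen(o,(335,125,370,155)); D=d[int(v),int(u)];print('cap',u,v,k,D,world('top',u,v,D))
u,v,k=cen(o,(335,175,370,205)); D=d[int(v),int(u)];print('jar',u,v,k,D,world('top',u,v,D))
print('scene foot',atz('scene',309,280,.01), 'captop', [world('scene',a,b,np.load('pics/sc0.npy')[b,a]) for a,b in((309,246),(309,243))])
for a,b in ((465,165),(490,166),(464,232),(487,234)): print('plane',atz('top',a,b,.04))
p=cv2.imread('pics/sc0.png')
cv2.imwrite('pics/sc0c.png',cv2.resize(p[220:300,260:360],None,fx=7,fy=7,interpolation=cv2.INTER_CUBIC))
E
```

```text
[ 0.50203192 -0.13481479  0.026     ]
(array([ 0.51469258, -0.13009206,  0.32908154]), np.float64(0.5572143451314832), array([398.87383798, 252.25498008]))
cap 352.0263157894737 139.05921052631578 152 0.9132344 [ 0.70359214 -0.03686314  0.11058382]
jar 350.61960784313726 190.8156862745098 255 0.96547145 [ 0.61189844 -0.03842895  0.05421976]
scene foot [ 0.71169143 -0.03910508  0.01      ] captop [array([ 0.70732325, -0.03735445,  0.11149187]), array([ 0.70114175, -0.03604354,  0.11084684])]
plane [ 0.66694722 -0.26203518  0.04      ]
plane [ 0.66580798 -0.31087262  0.04      ]
plane [ 0.53617114 -0.2607196   0.04      ]
plane [ 0.53307011 -0.30539236  0.04      ]
```

View pics/sc0c.png

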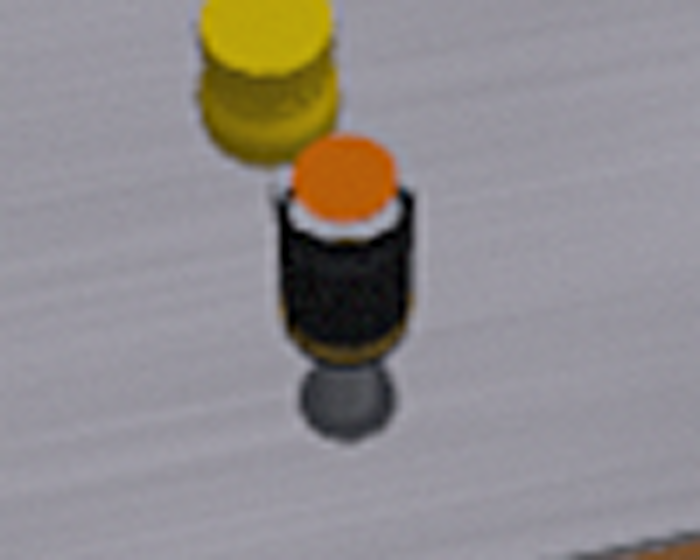

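The crop shows the orange cap top at about scene pixel (309,246) and the post foot at about (309.5,281), with the jar to the robot's side of it. Cap top comes out at z≈0.111, so the underside is 41 mm above the plate, as expected. The red fit is poor (cost 0.56), so I'll check its mask.

```bash
python3 - <<'E'
from h import *
p=cv2.imread('pics/top0.png')
h=cv2.cvtColor(p,cv2.COLOR_BGR2HSV); print(h[255,385:420:5],h[240,380:415:5])
E
sed -i 's/>170)&(h\[...,2\]>60)/>120)\&(h[...,2]>40)/' h.py
python3 - <<'E'
from h import *
p=cv2.imread('pics/top0.png'); p[:120]=0;p[300:]=0;p[:,:360]=0;p[:,450:]=0
g=atz('top',398,248,.026)
for a in (.2,.3): print(redpose(p,[g[0]+.015,g[1],a]))
E
```

```text
[[179 160 131]
 [  0 173 130]
 [179 175 130]
 [  0 173 131]
 [  0 175 131]
 [  0 174 129]
 [178 114 134]] [[179 155 127]
 [  0 171 131]
 [175  86 145]
 [120  17 177]
 [178 128 120]
 [  0 173 130]
 [178 123 135]]
(array([ 0.51522205, -0.12926144,  0.33723271]), np.float64(0.16776647229256966), array([398.44960474, 251.33893281]))
(array([ 0.51607729, -0.12895387,  0.34273538]), np.float64(0.16590755364622167), array([398.44960474, 251.33893281]))
```

Post is at about (0.704,-0.037), red spacer at about (0.516,-0.129) with yaw ~20°, and jar at (0.612,-0.038). A straight run would hit the jar. I'll hold the spacer by its tail sides, slide and turn it to yaw ~80°, and come in from the -y side with the tool tilted away from the cap. First I'll go above the spacer.

Request:
{"api": "arm_command", "payload": {"deltas": [{"grip": 0, "translation": [0.036, -0.031, 0], "rot": [0, 0, -6.4]}, {"grip": 0, "translation": [0.036, -0.031, 0], "rot": [0, 0, -6.4]}, {"grip": 0, "translation": [0.036, -0.031, 0], "rot": [0, 0, -6.4]}, {"grip": 0, "translation": [0.036, -0.031, 0], "rot": [0, 0, -6.4]}, {"grip": 0, "translation": [0.036, -0.031, 0], "rot": [0, 0, -6.4]}, {"grip": 0, "translation": [0.036, -0.031, 0], "rot": [0, 0, -6.4]}, {"grip": 0, "translation": [0.036, -0.031, 0], "rot": [0, 0, -6.4]}, {"grip": 0, "translation": [0.036, -0.031, 0], "rot": [0, 0, -6.4]}, {"grip": 0, "translation": [0.036, -0.031, 0], "rot": [0, 0, -6.4]}, {"grip": 0, "translation": [0.036, -0.031, 0], "rot": [0, 0, -6.4]}, {"grip": 0, "translation": [-0.002, -0.034, 0], "rot": [0, 0, -6.4]}, {"grip": 0, "translation": [-0.002, -0.034, 0], "rot": [0, 0, -6.4]}, {"grip": 0, "translation": [-0.002, -0.034, 0], "rot": [0, 0, -6.4]}, {"grip": 0, "translation": [-0.002, -0.034, 0], "rot": [0, 0, -6.4]}, {"grip": 0, "translation": [-0.002, -0.034, 0], "rot": [0, 0, -6.4]}, {"grip": 0, "translation": [-0.002, -0.034, 0], "rot": [0, 0, -6.4]}, {"grip": 0, "translation": [-0.002, -0.034, 0], "rot": [0, 0, -6.4]}, {"grip": 0, "translation": [-0.002, -0.034, 0], "rot": [0, 0, -6.4]}, {"grip": 0, "translation": [-0.002, -0.034, 0], "rot": [0, 0, -6.4]}, {"grip": 0, "translation": [0, 0, 0], "rot": [0, 0, 0]}]}}

```text
time_s: 1.77
ee_pos: [0.4372, 0.0242, 0.239]
ee_rot: [0.002, 0.925, 0.379, -0.001]
wrist_force: [0.4, -0.2, 0.4]
width: 0.0882
finger_force: 0.0
```

Request:
{"api": "arm_command", "payload": {"deltas": [{"grip": 0, "translation": [0.006, -0.028, -0.006], "rot": [0, 0, -4.2]}, {"grip": 0, "translation": [0.006, -0.028, -0.006], "rot": [0, 0, -4.2]}, {"grip": 0, "translation": [0.006, -0.028, -0.006], "rot": [0, 0, -4.2]}, {"grip": 0, "translation": [0.006, -0.028, -0.006], "rot": [0, 0, -4.2]}, {"grip": 0, "translation": [0.006, -0.028, -0.006], "rot": [0, 0, -4.2]}, {"grip": 0, "translation": [0.006, -0.028, -0.006], "rot": [0, 0, -4.2]}, {"grip": 0, "translation": [0, 0, 0], "rot": [0, 0, 0]}, {"grip": 0, "translation": [0, 0, 0], "rot": [0, 0, 0]}]}}

```text
time_s: 2.43
ee_pos: [0.4741, -0.1379, 0.2023]
ee_rot: [0.0, 0.985, 0.175, -0.001]
wrist_force: [-0.2, 0.5, 0.5]
width: 0.0881
finger_force: 0.0
```

```bash
cat >> h.py <<'E'
from scipy.spatial.transform import Rotation as Ro
def wristmat():
    s=observe(); q=s['ee_rot']; T=np.eye(4); T[:3,:3]=Ro.from_quat([q[1],q[2],q[3],q[0]]).as_matrix(); T[:3,3]=s['ee_pos']
    return T@vision.camera_params('wrist')['hand_eye']
def watz(T,u,v,z):
    c=vision.camera_params('wrist'); r=T[:3,:3]@[(u-c['cx'])/c['fx'],(v-c['cy'])/c['fy'],1]
    return T[:3,3]+r*(z-T[2,3])/r[2]
E
python3 - <<'E'
from h import *
s=observe();print(s['ee_pos'],s['ee_rot'],s['qpos'])
T=wristmat();np.save('T1.npy',T);snap('wrist','w1')
E
```

```text
[ 0.47405487 -0.13787479  0.20225168] [ 1.13557829e-04  9.84634090e-01  1.74629408e-01 -5.16549888e-04] [-0.05202748  0.61075872  0.38895083  2.01153759 -0.39829463  0.59328684
 -0.61199437]
```

View pics/w1.png

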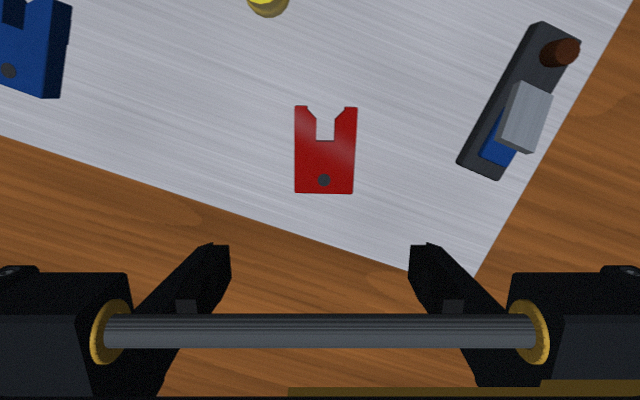

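The wrist view shows the red spacer squarely ahead. Tail corners are at (294,193) and (353,194), prong tips at (295,107) and (358,107), gap end at about (326,140).

```bash
python3 - <<'E'
from h import *
T=np.load('T1.npy')
c=np.array([watz(T,u,v,.026)[:2] for u,v in((294.5,193.5),(354,194),(357.5,107),(294.5,107),(326,140))])
print(c, np.linalg.norm(c[0]-c[1]),np.linalg.norm(c[2]-c[1]),np.linalg.norm(c[2]-c[3]))
t=(c[0]+c[1])/2; p=(c[2]+c[3])/2; a=p-t; print(np.degrees(np.arctan2(a[1],a[0])),np.linalg.norm(a)); e=a/np.linalg.norm(a)
print('origin',t+.06*e,p-.026*e,c[4]+.007*e,'grip',t+.010*e)
E
```

```text
[[ 0.44758507 -0.12081422]
 [ 0.46804022 -0.17819058]
 [ 0.54880517 -0.14920975]
 [ 0.52832448 -0.09329767]
 [ 0.50957253 -0.1320807 ]] 0.06091354869367034 0.08580714236015481 0.059545112794364315
19.280833573016565 0.08555058690637081
origin [ 0.51444733 -0.12969048] [ 0.51402313 -0.12983888] [ 0.51617991 -0.12976931] grip [ 0.46725176 -0.14620041]
```

Request:
{"api": "arm_command", "payload": {"deltas": [{"grip": 0, "translation": [-0.002, -0.003, -0.02], "rot": [1.7, -4.7, 0]}, {"grip": 0, "translation": [-0.002, -0.003, -0.02], "rot": [1.7, -4.7, 0]}, {"grip": 0, "translation": [-0.002, -0.003, -0.02], "rot": [1.7, -4.7, 0]}, {"grip": 0, "translation": [0, 0, -0.03], "rot": [0, 0, 0]}, {"grip": 0, "translation": [0, 0, -0.03], "rot": [0, 0, 0]}, {"grip": 0, "translation": [0, 0, -0.03], "rot": [0, 0, 0]}, {"grip": 0, "translation": [0, 0, -0.01], "rot": [0, 0, 0]}, {"grip": 0, "translation": [0, 0, 0], "rot": [0, 0, 0]}, {"grip": 0, "translation": [0, 0, 0], "rot": [0, 0, 0]}]}}

```text
time_s: 3.23
ee_pos: [0.4852, -0.1517, 0.0729]
ee_rot: [-0.032, 0.979, 0.177, 0.096]
wrist_force: [0.6, 0.3, 0.2]
width: 0.0882
finger_force: 0.0
```

Request:
{"api": "arm_command", "payload": {"deltas": [{"grip": 0, "translation": [-0.009, 0.003, -0.015], "rot": [0, 0, 0]}, {"grip": 0, "translation": [-0.009, 0.0025, -0.015], "rot": [0, 0, 0]}, {"grip": 0, "translation": [0, 0, 0], "rot": [0, 0, 0]}, {"grip": 0, "translation": [0, 0, 0], "rot": [0, 0, 0]}]}}

```text
time_s: 3.57
ee_pos: [0.4784, -0.1547, 0.0544]
ee_rot: [-0.039, 0.98, 0.178, 0.084]
wrist_force: [0.1, -0.0, 0.2]
width: 0.0881
finger_force: 0.0
```

```bash
python3 - <<'E'
from h import *
s=observe();print(s['ee_pos'],s['ee_rot'],s['qpos'])
E
```

```text
[ 0.47837522 -0.1546896   0.05444545] [-0.03935496  0.97962454  0.177983    0.08431492] [ 0.41045348  0.85305277 -0.15033677  2.15928926 -0.99960843  0.04333879
  0.10327233]
```

The tilt runs into joint 5 and 6 limits this close to the base. I'll go vertical here and tilt later at yaw 80°, where it leans sideways.

Request:
{"api": "arm_command", "payload": {"deltas": [{"grip": 0, "translation": [0, 0, 0.02], "rot": [-2, 2.9, 0]}, {"grip": 0, "translation": [0, 0, 0.02], "rot": [-2, 2.9, 0]}, {"grip": 0, "translation": [0, 0, 0.0], "rot": [-2.1, 2.9, 0]}, {"grip": 0, "translation": [-0.005, 0.004, 0.0], "rot": [0, 0, 0]}, {"grip": 0, "translation": [-0.005, 0.004, 0.0], "rot": [0, 0, 0]}, {"grip": 0, "translation": [0, 0, 0], "rot": [0, 0, 0]}, {"grip": 0, "translation": [0, 0, 0], "rot": [0, 0, 0]}]}}

```text
time_s: 4.15
ee_pos: [0.466, -0.1469, 0.0811]
ee_rot: [-0.009, 0.984, 0.179, 0.013]
wrist_force: [-1.6, -0.3, 1.4]
width: 0.0884
finger_force: 0.0
```

```bash
cat >> h.py <<'E'
def st():
    s=observe();q=s['ee_rot'];R=Ro.from_quat([q[1],q[2],q[3],q[0]]).as_matrix()
    print('t',s['time_s'],'p',s['ee_pos'].round(4),'yaw_s',(np.degrees(np.arctan2(R[1,1],R[0,1]))+90).round(2),'tip',R[:,2].round(3),'q',s['qpos'].round(2),'F',s['wrist_force'].round(1),'w',round(s['width'],4))
E
python3 -c "
from h import *
st()"
```

```text
t 4.15 p [ 0.466  -0.1469  0.0811] yaw_s 20.59 tip [ 0.022  0.023 -1.   ] q [ 0.04  0.83  0.31  2.12 -0.91  0.32 -0.08] F [-1.6 -0.3  1.4] w 0.0884
```

Request:
{"api": "arm_command", "payload": {"deltas": [{"grip": 0, "translation": [0.003, 0.001, -0.015], "rot": [-1.3, 1.3, -1.1]}, {"grip": 0, "translation": [0, 0, -0.02], "rot": [0, 0, 0]}, {"grip": 0, "translation": [0, 0, -0.015], "rot": [0, 0, 0]}, {"grip": 0, "translation": [0, 0, -0.007], "rot": [0, 0, 0]}, {"grip": 0, "translation": [0, 0, 0], "rot": [0, 0, 0]}, {"grip": 0, "translation": [0, 0, 0], "rot": [0, 0, 0]}]}}

```text
time_s: 4.65
ee_pos: [0.4701, -0.1469, 0.0244]
ee_rot: [0.001, 0.986, 0.169, -0.0]
wrist_force: [0.6, 0.6, -0.4]
width: 0.0882
finger_force: 0.0
```

```bash
python3 -c "
from h import *
st()"
```

```text
t 4.65 p [ 0.4701 -0.1469  0.0244] yaw_s 19.45 tip [-0.    -0.002 -1.   ] q [ 0.09  0.93  0.2   2.11 -0.94  0.2  -0.09] F [ 0.6  0.6 -0.4] w 0.0882
```

Request:
{"api": "arm_command", "payload": {"deltas": [{"grip": 0, "translation": [0, 0, -0.006], "rot": [0, 0, 0]}, {"grip": 0, "translation": [0, 0, -0.004], "rot": [0, 0, 0]}, {"grip": 0, "translation": [0, 0, 0], "rot": [0, 0, 0]}, {"grip": 0.5, "translation": [0, 0, 0], "rot": [0, 0, 0]}, {"grip": 0.5, "translation": [0, 0, 0], "rot": [0, 0, 0]}, {"grip": 0.5, "translation": [0, 0, 0], "rot": [0, 0, 0]}, {"grip": 0.5, "translation": [0, 0, 0], "rot": [0, 0, 0]}, {"grip": 0.5, "translation": [0, 0, 0], "rot": [0, 0, 0]}, {"grip": 0.5, "translation": [0, 0, 0], "rot": [0, 0, 0]}]}}

```text
time_s: 5.4
ee_pos: [0.4707, -0.1456, 0.0145]
ee_rot: [0.001, 0.985, 0.17, -0.0]
wrist_force: [-0.5, 0.4, 2.7]
width: 0.06
finger_force: 30.0
```

```bash
python3 -c "
from h import *
st()"
```

```text
t 5.4 p [ 0.4707 -0.1456  0.0145] yaw_s 19.63 tip [ 0.    -0.002 -1.   ] q [ 0.1   0.95  0.17  2.1  -0.94  0.17 -0.09] F [-0.5  0.4  2.7] w 0.06
```

Request:
{"api": "arm_command", "payload": {"deltas": [{"grip": 0.5, "translation": [0.006, -0.001, -0.001], "rot": [0, 0, 0]}, {"grip": 0.5, "translation": [0.0125, -0.0012, 0], "rot": [0, 0, 3.8]}, {"grip": 0.5, "translation": [0.0125, -0.0012, 0], "rot": [0, 0, 3.8]}, {"grip": 0.5, "translation": [0.0125, -0.0012, 0], "rot": [0, 0, 3.8]}, {"grip": 0.5, "translation": [0.0125, -0.0012, 0], "rot": [0, 0, 3.8]}, {"grip": 0.5, "translation": [0.0125, -0.0012, 0], "rot": [0, 0, 3.8]}, {"grip": 0.5, "translation": [0.0125, -0.0012, 0], "rot": [0, 0, 3.8]}, {"grip": 0.5, "translation": [0.0125, -0.0012, 0], "rot": [0, 0, 3.8]}, {"grip": 0.5, "translation": [0.0125, -0.0012, 0], "rot": [0, 0, 3.8]}, {"grip": 0.5, "translation": [0, 0, 0], "rot": [0, 0, 0]}]}}

```text
time_s: 6.23
ee_pos: [0.5761, -0.1576, 0.0144]
ee_rot: [0.001, 0.906, 0.424, -0.001]
wrist_force: [-3.9, -1.0, 12.6]
width: 0.0595
finger_force: 30.0
```

```bash
python3 -c "
from h import *
st()"
```

```text
t 6.2333 p [ 0.5761 -0.1576  0.0144] yaw_s 50.19 tip [-0.001 -0.003 -1.   ] q [ 0.02  1.01  0.31  1.79 -0.64  0.44  0.08] F [-3.9 -1.  12.6] w 0.0595
```

Request:
{"api": "arm_command", "payload": {"deltas": [{"grip": 0.5, "translation": [0.0125, 0, 0], "rot": [0, 0, 3.3]}, {"grip": 0.5, "translation": [0.0125, 0, 0], "rot": [0, 0, 3.3]}, {"grip": 0.5, "translation": [0.0125, 0, 0], "rot": [0, 0, 3.3]}, {"grip": 0.5, "translation": [0.0125, 0, 0], "rot": [0, 0, 3.3]}, {"grip": 0.5, "translation": [0.0125, 0, 0], "rot": [0, 0, 3.3]}, {"grip": 0.5, "translation": [0.0125, 0, 0], "rot": [0, 0, 3.3]}, {"grip": 0.5, "translation": [0.0125, 0, 0], "rot": [0, 0, 3.3]}, {"grip": 0.5, "translation": [0.0125, 0.0, 0], "rot": [0, 0, 3.3]}, {"grip": 0.5, "translation": [0.011, 0.005, 0], "rot": [0, 0, 3.3]}, {"grip": 0.5, "translation": [0, 0, 0], "rot": [0, 0, 0]}]}}

```text
time_s: 7.07
ee_pos: [0.6883, -0.153, 0.0145]
ee_rot: [0.002, 0.767, 0.642, -0.0]
wrist_force: [-2.9, -1.5, 7.6]
width: 0.0596
finger_force: 30.0
```

```bash
python3 - <<'E'
from h import *
st(); p,d=snap('top','top1'); snap('scene','sc1')
a=cv2.resize(p[110:270,300:500],None,fx=4,fy=4,interpolation=cv2.INTER_CUBIC);cv2.imwrite('pics/top1c.png',a[:600])
E
```

```text
t 7.0667 p [ 0.6883 -0.153   0.0145] yaw_s 79.9 tip [ 0.002 -0.004 -1.   ] q [ 0.01  1.1   0.29  1.43 -0.41  0.67  0.3 ] F [-2.9 -1.5  7.6] w 0.0596
```

View pics/sc1.png

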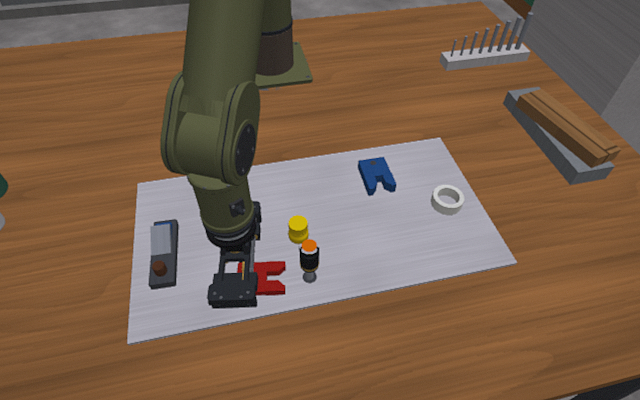

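The scene view shows the spacer flat at about (268,278), gap facing the post at (309,277), with all bystanders undisturbed. I'll release, regrip with the tool tilted about 15° away from the cap, then slide home.

Request:
{"api": "arm_command", "payload": {"deltas": [{"grip": 0, "translation": [0, 0, 0], "rot": [0, 0, 0]}, {"grip": 0, "translation": [0, 0, 0], "rot": [0, 0, 0]}, {"grip": 0, "translation": [0, 0, 0], "rot": [0, 0, 0]}, {"grip": 0, "translation": [0, 0, 0.015], "rot": [0, 0, 0]}, {"grip": 0, "translation": [-0.001, -0.004, 0.015], "rot": [4.9, -0.9, 0]}, {"grip": 0, "translation": [0, 0, 0], "rot": [4.9, -0.9, 0]}, {"grip": 0, "translation": [0, 0, 0], "rot": [4.9, -0.9, 0]}, {"grip": 0, "translation": [0, 0, 0], "rot": [0, 0, 0]}, {"grip": 0, "translation": [0, 0, 0], "rot": [0, 0, 0]}]}}

```text
time_s: 7.92
ee_pos: [0.6862, -0.1582, 0.0438]
ee_rot: [-0.081, 0.763, 0.634, 0.1]
wrist_force: [-0.4, 0.8, 0.2]
width: 0.088
finger_force: 0.0
```

```bash
python3 - <<'E'
from h import *
st(); T=wristmat();np.save('T2.npy',T);snap('wrist','w2')
E
```

```text
t 7.9167 p [ 0.6862 -0.1582  0.0438] yaw_s 79.44 tip [ 0.05   0.25  -0.967] q [ 0.23  1.06  0.09  1.4  -0.5   0.77  0.47] F [-0.4  0.8  0.2] w 0.088
```

View pics/w2.png

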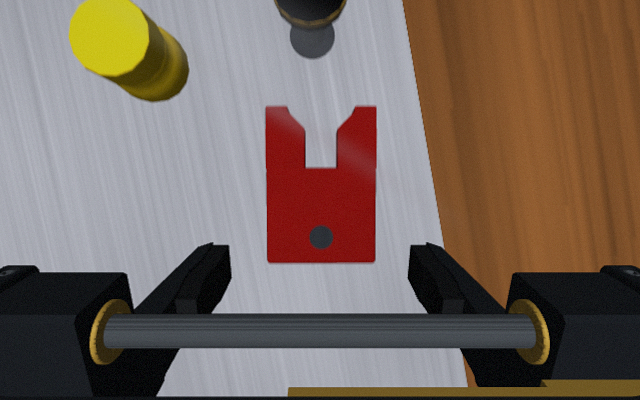

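The wrist view shows spacer corners at tail (267,262) and (376,262) and prongs (265,107) and (377,107), with gap end at (320,167). The post foot spans columns 290–334, near point (312,58); it sits slightly left of the gap axis.

```bash
python3 - <<'E'
from h import *
T=np.load('T2.npy')
W=lambda u,v,z:watz(T,u,v,z)[:2]
c=[W(267,262.5,.026),W(376,262.5,.026),W(377,107,.026),W(265,107,.026)]
t=(c[0]+c[1])/2;p=(c[2]+c[3])/2;e=(p-t)/np.linalg.norm(p-t);print('len',np.linalg.norm(p-t),'yaw',np.degrees(np.arctan2(e[1],e[0])),'o',t+.06*e,p-.026*e)
o=(t+.06*e+p-.026*e)/2; n=np.array([-e[1],e[0]])
f=W(312,58.5,.010); post=f+.007*e; print('post',post,'width',np.linalg.norm(W(290,38,.01)-W(334,38,.01)))
for P in (post,np.array([.704,-.037])): print('along,lat',(P-o)@e,(P-o)@n)
tcp=observe()['ee_pos'][:2]; print('tcp in spacer',(tcp-o)@e,(tcp-o)@n)
E
```

```text
len 0.08483050076743881 yaw 79.64758153619029 o [ 0.69634997 -0.10509802] [ 0.69613981 -0.10624848]
post [ 0.70280386 -0.04172973] width 0.025610741760861387
along,lat 0.06408124441318849 0.005038604014750182
along,lat 0.06894893128067583 0.004711875149487857
tcp in spacer -0.050423295115186464 0.000343906588758311
```

Remaining distance is about 69 mm along the axis and 4.8 mm to the left. Descend and grip.

Request:
{"api": "arm_command", "payload": {"deltas": [{"grip": 0, "translation": [0, 0, -0.015], "rot": [0, 0, 0]}, {"grip": 0, "translation": [0, 0, -0.01], "rot": [0, 0, 0]}, {"grip": 0, "translation": [0, 0, -0.003], "rot": [0, 0, 0]}, {"grip": 0, "translation": [0, 0, 0], "rot": [0, 0, 0]}, {"grip": 0.5, "translation": [0, 0, 0], "rot": [0, 0, 0]}, {"grip": 0.5, "translation": [0, 0, 0], "rot": [0, 0, 0]}, {"grip": 0.5, "translation": [0, 0, 0], "rot": [0, 0, 0]}, {"grip": 0.5, "translation": [0, 0, 0], "rot": [0, 0, 0]}, {"grip": 0.5, "translation": [0, 0, 0], "rot": [0, 0, 0]}, {"grip": 0.5, "translation": [-0.005, 0.001, -0.0005], "rot": [0, 0, 0]}, {"grip": 0.5, "translation": [0.0014, 0.008, 0], "rot": [0, 0, 0]}, {"grip": 0.5, "translation": [0.0014, 0.008, 0], "rot": [0, 0, 0]}, {"grip": 0.5, "translation": [0.0014, 0.008, 0], "rot": [0, 0, 0]}, {"grip": 0.5, "translation": [0.0014, 0.008, 0], "rot": [0, 0, 0]}, {"grip": 0.5, "translation": [0, 0, 0], "rot": [0, 0, 0]}]}}

```text
time_s: 9.22
ee_pos: [0.688, -0.12, 0.0156]
ee_rot: [-0.082, 0.761, 0.636, 0.101]
wrist_force: [-0.1, 0.7, 4.5]
width: 0.0597
finger_force: 30.0
```

```bash
python3 - <<'E'
from h import *
st(); T=wristmat();np.save('T3.npy',T);p,d=snap('wrist','w3');cv2.imwrite('pics/w3c.png',cv2.resize(p[0:280,180:460],None,fx=2,fy=2))
E
```

```text
t 9.2167 p [ 0.688  -0.12    0.0156] yaw_s 79.79 tip [ 0.049  0.254 -0.966] q [ 0.19  1.09  0.07  1.43 -0.52  0.7   0.46] F [-0.1  0.7  4.5] w 0.0597
```

View pics/w3c.png

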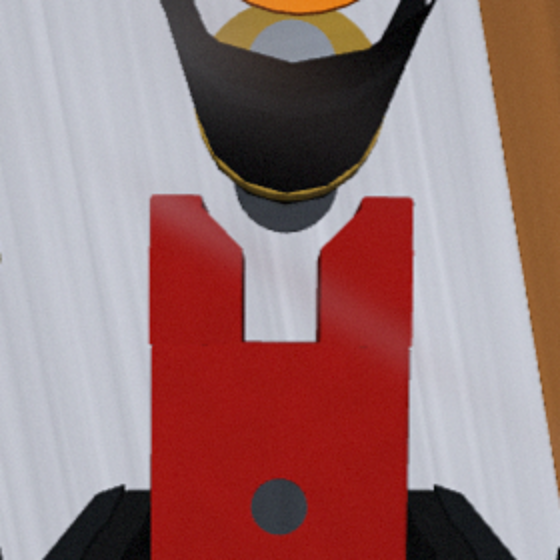

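The crop shows the post foot centred at crop column 286 against the gap centre at 281, so it is about 1 mm right of the axis. The cap is clear above. Advance about 34 mm with a 1 mm correction.

Request:
{"api": "arm_command", "payload": {"deltas": [{"grip": 0.5, "translation": [0.0024, 0.007, 0], "rot": [0, 0, 0]}, {"grip": 0.5, "translation": [0.0012, 0.007, 0], "rot": [0, 0, 0]}, {"grip": 0.5, "translation": [0.0012, 0.007, 0], "rot": [0, 0, 0]}, {"grip": 0.5, "translation": [0.001, 0.005, 0], "rot": [0, 0, 0]}, {"grip": 0.5, "translation": [0.0004, 0.002, 0], "rot": [0, 0, 0]}, {"grip": 0.5, "translation": [0, 0, 0], "rot": [0, 0, 0]}, {"grip": 0.5, "translation": [0, 0, 0], "rot": [0, 0, 0]}]}}

```text
time_s: 9.85
ee_pos: [0.6939, -0.0956, 0.0156]
ee_rot: [-0.081, 0.761, 0.635, 0.101]
wrist_force: [-0.6, -2.8, 7.4]
width: 0.0599
finger_force: 30.0
```

Request:
{"api": "arm_command", "payload": {"deltas": [{"grip": 0.5, "translation": [0.0004, 0.002, 0], "rot": [0, 0, 0]}, {"grip": 0.5, "translation": [0, 0, 0], "rot": [0, 0, 0]}]}}

```text
time_s: 10.02
ee_pos: [0.6941, -0.0947, 0.0156]
ee_rot: [-0.081, 0.762, 0.635, 0.1]
wrist_force: [-0.7, -5.3, 7.5]
width: 0.0596
finger_force: 30.0
```

Request:
{"api": "arm_command", "payload": {"deltas": [{"grip": 0.5, "translation": [0.0004, 0.002, 0], "rot": [0, 0, 0]}, {"grip": 0.5, "translation": [0, 0, 0], "rot": [0, 0, 0]}]}}

```text
time_s: 10.18
ee_pos: [0.6944, -0.0929, 0.0156]
ee_rot: [-0.08, 0.762, 0.635, 0.1]
wrist_force: [-1.1, -5.3, 7.9]
width: 0.0596
finger_force: 30.0
```

Request:
{"api": "arm_command", "payload": {"deltas": [{"grip": 0.5, "translation": [0.0004, 0.002, 0], "rot": [0, 0, 0]}, {"grip": 0.5, "translation": [0.0004, 0.002, 0], "rot": [0, 0, 0]}, {"grip": 0.5, "translation": [0, 0, 0], "rot": [0, 0, 0]}]}}

```text
time_s: 10.43
ee_pos: [0.6954, -0.0887, 0.0157]
ee_rot: [-0.081, 0.762, 0.635, 0.1]
wrist_force: [-1.6, -5.4, 7.7]
width: 0.0597
finger_force: 30.0
```

Request:
{"api": "arm_command", "payload": {"deltas": [{"grip": 0.5, "translation": [0.0004, 0.002, 0], "rot": [0, 0, 0]}, {"grip": 0.5, "translation": [0, 0, 0], "rot": [0, 0, 0]}]}}

```text
time_s: 10.6
ee_pos: [0.6957, -0.087, 0.0156]
ee_rot: [-0.08, 0.762, 0.635, 0.1]
wrist_force: [-0.6, -4.6, 7.4]
width: 0.0596
finger_force: 30.0
```

```bash
python3 - <<'E'
from h import *
st(); p,d=snap('wrist','w4');cv2.imwrite('pics/w4c.png',cv2.resize(p[0:280,180:460],None,fx=2,fy=2))
E
```

```text
t 10.6 p [ 0.6957 -0.087   0.0156] yaw_s 79.6 tip [ 0.05   0.249 -0.967] q [ 0.14  1.09  0.08  1.44 -0.53  0.68  0.42] F [-0.6 -4.6  7.4] w 0.0596
```

View pics/w4c.png

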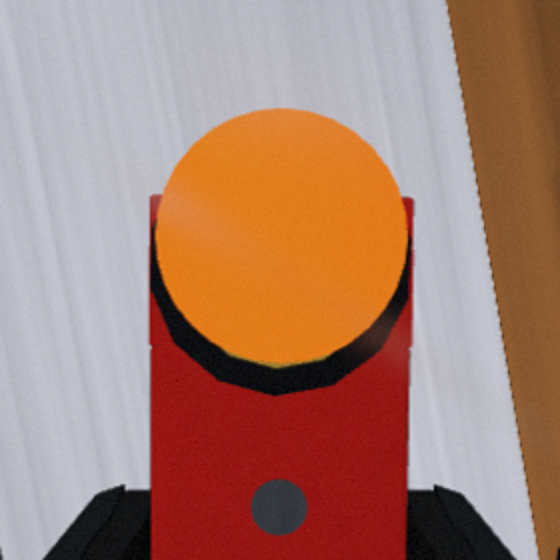

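The cap is centred over the gap, at crop columns 155–407 against the spacer's 150–412. Keep nudging until contact with the gap end shows in the force.

Request:
{"api": "arm_command", "payload": {"deltas": [{"grip": 0.5, "translation": [0.0002, 0.001, 0], "rot": [0, 0, 0]}, {"grip": 0.5, "translation": [0.0002, 0.001, 0], "rot": [0, 0, 0]}, {"grip": 0.5, "translation": [0, 0, 0], "rot": [0, 0, 0]}]}}

```text
time_s: 10.9
ee_pos: [0.6957, -0.087, 0.0156]
ee_rot: [-0.08, 0.762, 0.635, 0.099]
wrist_force: [-2.1, -7.4, 8.2]
width: 0.0599
finger_force: 30.0
```

Request:
{"api": "arm_command", "payload": {"deltas": [{"grip": 0.5, "translation": [0.0002, 0.001, 0], "rot": [0, 0, 0]}, {"grip": 0.5, "translation": [0.0002, 0.001, 0], "rot": [0, 0, 0]}, {"grip": 0.5, "translation": [0, 0, 0], "rot": [0, 0, 0]}]}}

```text
time_s: 11.15
ee_pos: [0.6957, -0.0869, 0.0156]
ee_rot: [-0.079, 0.762, 0.635, 0.098]
wrist_force: [-0.8, -10.6, 9.3]
width: 0.0597
finger_force: 30.0
```

Request:
{"api": "arm_command", "payload": {"deltas": [{"grip": 0.5, "translation": [0.0002, 0.001, 0], "rot": [0, 0, 0]}, {"grip": 0.5, "translation": [0, 0, 0], "rot": [0, 0, 0]}]}}

```text
time_s: 11.32
ee_pos: [0.6957, -0.0869, 0.0156]
ee_rot: [-0.078, 0.763, 0.635, 0.098]
wrist_force: [-3.0, -11.0, 10.1]
width: 0.0595
finger_force: 30.0
```

Contact: the spacer stopped at the predicted home position with force rising to 11 N. Ease off, release, and back away.

Request:
{"api": "arm_command", "payload": {"deltas": [{"grip": 0.5, "translation": [-0.0006, -0.003, 0], "rot": [0, 0, 0]}, {"grip": 0.15, "translation": [0, 0, 0], "rot": [0, 0, 0]}, {"grip": 0.15, "translation": [0, 0, 0], "rot": [0, 0, 0]}, {"grip": 0.15, "translation": [0, 0, 0], "rot": [0, 0, 0]}, {"grip": 0.15, "translation": [0, 0, 0], "rot": [0, 0, 0]}, {"grip": 0.15, "translation": [-0.003, -0.015, 0.008], "rot": [0, 0, 0]}, {"grip": 0.15, "translation": [-0.004, -0.02, 0.02], "rot": [0, 0, 0]}, {"grip": 0.15, "translation": [-0.004, -0.02, 0.03], "rot": [0, 0, 0]}, {"grip": 0.15, "translation": [0, -0.01, 0.04], "rot": [-4.9, 0.9, 0]}, {"grip": 0.15, "translation": [0, 0, 0.04], "rot": [-4.9, 0.9, 0]}, {"grip": 1, "translation": [0, 0, 0.02], "rot": [-4.9, 0.9, 0]}, {"grip": 1, "translation": [0, 0, 0], "rot": [0, 0, 0]}, {"grip": 1, "translation": [0, 0, 0], "rot": [0, 0, 0]}]}}

```text
time_s: 12.4
ee_pos: [0.6861, -0.1457, 0.1746]
ee_rot: [0.002, 0.766, 0.642, 0.002]
wrist_force: [-0.3, 0.5, -0.0]
width: 0.0569
finger_force: 0.0
```

```bash
python3 - <<'E'
from h import *
st(); T=wristmat();np.save('T5.npy',T);p,d=snap('wrist','w5');q,_=snap('scene','sc5')
a=cv2.resize(p[0:260,160:480],None,fx=1.5,fy=1.5);b=cv2.resize(q[215:305,250:350],(390*10//9,390))
im=np.zeros((390,480+b.shape[1]-160,3),np.uint8);im[:,:480]=a;im[:,480:]=b[:,60:60+im.shape[1]-480];cv2.imwrite('pics/c5.png',im)
E
```

```text
t 12.4 p [ 0.6861 -0.1457  0.1746] yaw_s 79.92 tip [ 0.005 -0.001 -1.   ] q [-0.02  0.89  0.34  1.39 -0.33  0.92  0.23] F [-0.3  0.5 -0. ] w 0.0569
```

View pics/c5.png

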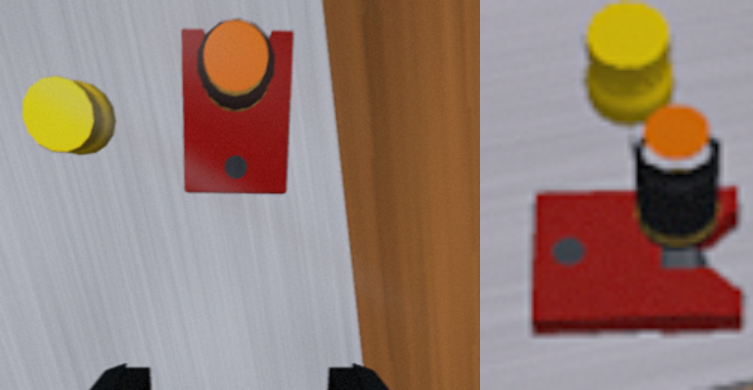

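The picture shows the spacer flat, the post inside the gap, the cap above it still raised and the jar untouched. Tail corners are at wrist (283,127) and (353,128).

```bash
python3 - <<'E'
from h import *
T=np.load('T5.npy')
a=[watz(T,u,v,.026) for u,v in((283.5,127.5),(353,128),(352.5+2.5,20.5),(160+181/1.5,20))]
t=(a[0]+a[1])/2;p=(a[2]+a[3])/2;e=(p-t)/np.linalg.norm(p-t);print(t+.06*e,p-.026*e,np.linalg.norm(p-t),np.degrees(np.arctan2(e[1],e[0])))
print('cap', watz(T,160+235.5/1.5,57.5/1.5,.111))
E
```

```text
[ 0.70417309 -0.03688445  0.026     ] [ 0.70395336 -0.03814365  0.026     ] 0.08472177458543804 80.1017724237672
cap [ 0.70330357 -0.03803642  0.111     ]
```

Request:
{"api": "arm_command", "payload": {"deltas": [{"grip": 1, "translation": [0.0035, 0.022, 0], "rot": [0, 0, 0]}, {"grip": 1, "translation": [0.0035, 0.022, 0], "rot": [0, 0, 0]}, {"grip": 1, "translation": [0.0035, 0.022, 0], "rot": [0, 0, 0]}, {"grip": 1, "translation": [0.0035, 0.022, 0], "rot": [0, 0, 0]}, {"grip": 1, "translation": [0.004, 0.021, 0], "rot": [0, 0, 0]}, {"grip": 1, "translation": [0, 0, -0.025], "rot": [0, 0, 0]}, {"grip": 1, "translation": [0, 0, -0.02], "rot": [0, 0, 0]}, {"grip": 1, "translation": [0, 0, 0], "rot": [0, 0, 0]}, {"grip": 1, "translation": [0, 0, 0], "rot": [0, 0, 0]}]}}

```text
time_s: 13.25
ee_pos: [0.7009, -0.0407, 0.1254]
ee_rot: [-0.0, 0.769, 0.64, -0.002]
wrist_force: [0.1, -0.7, -0.5]
width: 0.0005
finger_force: 0.0
```

Request:
{"api": "arm_command", "payload": {"deltas": [{"grip": 1, "translation": [0.003, 0.003, -0.004], "rot": [0, 0, 0]}, {"grip": 1, "translation": [0, 0, -0.006], "rot": [0, 0, 0]}, {"grip": 1, "translation": [0, 0, -0.006], "rot": [0, 0, 0]}, {"grip": 1, "translation": [0, 0, -0.006], "rot": [0, 0, 0]}, {"grip": 1, "translation": [0, 0, -0.006], "rot": [0, 0, 0]}, {"grip": 1, "translation": [0, 0, -0.006], "rot": [0, 0, 0]}, {"grip": 1, "translation": [0, 0, 0], "rot": [0, 0, 0]}]}}

```text
time_s: 13.83
ee_pos: [0.7057, -0.0355, 0.0927]
ee_rot: [0.001, 0.768, 0.641, 0.0]
wrist_force: [-0.5, 0.0, -0.7]
width: 0.0005
finger_force: 0.0
```

Request:
{"api": "arm_command", "payload": {"deltas": [{"grip": 1, "translation": [0, 0, -0.004], "rot": [0, 0, 0]}, {"grip": 1, "translation": [0, 0, -0.002], "rot": [0, 0, 0]}, {"grip": 1, "translation": [0, 0, 0], "rot": [0, 0, 0]}, {"grip": 1, "translation": [0, 0, 0], "rot": [0, 0, 0]}]}}

```text
time_s: 14.17
ee_pos: [0.7056, -0.0354, 0.0875]
ee_rot: [0.001, 0.768, 0.641, 0.0]
wrist_force: [-0.5, -0.2, -0.1]
width: 0.0007
finger_force: 0.0
```

```bash
python3 - <<'E'
from h import *
q,_=snap('scene','sc6'); cv2.imwrite('pics/c6.png',cv2.resize(q[190:310,240:400],None,fx=4,fy=4))
E
```

```text
(no output)
```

View pics/c6.png

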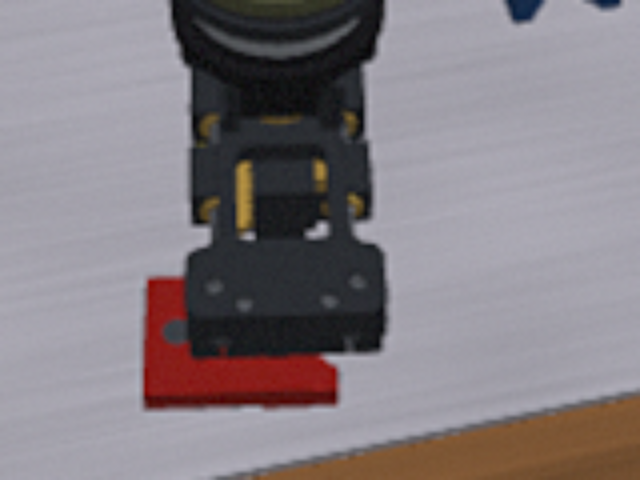

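The picture shows the gripper over the post hiding the cap, with the spacer unmoved. Friction may simply relax between moves, so I'll press on in small steps; a firm stop should come at about z=0.086.

Request:
{"api": "arm_command", "payload": {"deltas": [{"grip": 1, "translation": [0, 0, -0.002], "rot": [0, 0, 0]}, {"grip": 1, "translation": [0, 0, 0], "rot": [0, 0, 0]}]}}

```text
time_s: 14.38
ee_pos: [0.706, -0.0354, 0.0866]
ee_rot: [0.001, 0.768, 0.641, 0.001]
wrist_force: [-1.7, 0.2, 4.8]
width: 0.0008
finger_force: 2.6
```

Request:
{"api": "arm_command", "payload": {"deltas": [{"grip": 1, "translation": [0, 0, -0.002], "rot": [0, 0, 0]}, {"grip": 1, "translation": [0, 0, 0], "rot": [0, 0, 0]}]}}

```text
time_s: 14.55
ee_pos: [0.7061, -0.0354, 0.0865]
ee_rot: [0.001, 0.768, 0.641, 0.001]
wrist_force: [-5.5, 2.0, 16.2]
width: 0.0004
finger_force: 7.5
```

Firm stop at z=0.0865 with 16 N, where the cap on the spacer should be. One small extra press, then lift away.

Request:
{"api": "arm_command", "payload": {"deltas": [{"grip": 1, "translation": [-0.001, 0, -0.001], "rot": [0, 0, 0]}, {"grip": 1, "translation": [0, 0, 0], "rot": [0, 0, 0]}, {"grip": 1, "translation": [0, 0, 0], "rot": [0, 0, 0]}]}}

```text
time_s: 14.8
ee_pos: [0.7061, -0.0355, 0.0864]
ee_rot: [0.002, 0.768, 0.641, 0.002]
wrist_force: [-4.6, 1.3, 18.2]
width: -0.0
finger_force: 9.1
```

Request:
{"api": "arm_command", "payload": {"deltas": [{"grip": 1, "translation": [0, 0, 0.006], "rot": [0, 0, 0]}, {"grip": 1, "translation": [0, 0, 0.02], "rot": [0, 0, 0]}, {"grip": 1, "translation": [0, 0, 0.03], "rot": [0, 0, 0]}, {"grip": 1, "translation": [0, 0, 0.04], "rot": [0, 0, 0]}, {"grip": 1, "translation": [-0.004, -0.035, 0.01], "rot": [0, 0, 0]}, {"grip": 1, "translation": [-0.004, -0.035, 0], "rot": [0, 0, 0]}, {"grip": 1, "translation": [-0.004, -0.035, 0], "rot": [0, 0, 0]}, {"grip": 1, "translation": [-0.004, -0.03, 0], "rot": [0, 0, 0]}, {"grip": 1, "translation": [0, 0, 0], "rot": [0, 0, 0]}, {"grip": 1, "translation": [0, 0, 0], "rot": [0, 0, 0]}]}}

```text
time_s: 15.63
ee_pos: [0.688, -0.1739, 0.1889]
ee_rot: [0.002, 0.769, 0.639, -0.0]
wrist_force: [0.4, -0.1, 0.3]
width: 0.0006
finger_force: 0.0
```

```bash
python3 - <<'E'
from h import *
st(); q,d=snap('scene','sc7'); cv2.imwrite('pics/c7.png',cv2.resize(q[140:320,120:480],None,fx=2.2,fy=2.2))
p=cv2.cvtColor(q,cv2.COLOR_BGR2HSV); m=(abs(p[...,0].astype(int)-11)<5)&(p[...,1]>200)&(p[...,2]>180); m[:,:290]=0;m[:,330:]=0;m[:230]=0;m[290:]=0
v,u=np.nonzero(m);print(len(u),u.mean(),v.mean()); print(world('scene',u.mean(),v.mean(),d[int(v.mean()),int(u.mean())]))
E
```

```text
t 15.6333 p [ 0.688  -0.1739  0.1889] yaw_s 79.43 tip [ 0.002 -0.003 -1.   ] q [ 0.02  0.89  0.35  1.34 -0.32  0.97  0.25] F [ 0.4 -0.1  0.3] w 0.0006
121 308.87603305785126 253.15702479338842
[ 0.70329915 -0.03693092  0.08423356]
```

View pics/c7.png

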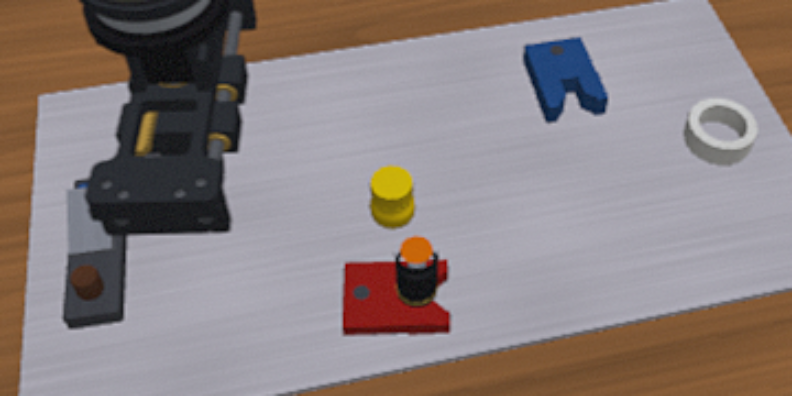

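The final view shows the cap down on the red spacer, orange top at scene (309,253) and z≈0.084–0.086. The jar, blue spacer, tape and plane are in place, and the arm is clear.

```bash
python3 -c "
from station import job
print(job.sign_off())"
```

```text
the job is handed in; nothing more can be done
None
```

The red spacer is fully home on the post, slid flat along the plate (I gripped its tail sides to guide it), the cap is pressed firmly onto it, none of the other items were disturbed, and the job is handed in at about 16 s.

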